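# Take the radio link box off the air and stow its antenna

## Task

Take the radio link box off the air. With the screwdriver from the round stand, press down the raised far end of the red rocker until it snaps over, leaving the black rockers as they are, and stand the screwdriver back in its stand. Then push the antenna fully home, innermost section first, without disturbing the other things on the bench.

Things in the scene. Friction and masses are not known exactly. Their poses are not given: they have to be found in the camera images.
- link_box: Radio link box, grey plastic, fixed; 90 (x) x 184 (y) x 42 mm high; origin under its centre, x to its far side, y to its left end. On top, inside a dark guard rim (opening 36 x 81 mm, rim top 49 mm above the bench) centred at y +20 mm, five rockers stand in a row along y, 15 mm apart, at y -10, +5, +20, +35, +50 mm; which is in which place varies. The antenna stands at its right end.
- red_rocker (a joint): The one red rocker (the others are black): V-shaped key 10 mm wide along the row, 25 mm long across it, pivot along the box's y. Radians: -0.18 = far end raised (on, as found); +0.18 = far end down (off). Over-centre: stays at either end, snaps over past 0. Pressed 9 mm from the pivot it needs about 2.5 N and sinks about 3 mm to its stop.
- red_rocker_far (a point): Point on the top face of the red rocker's far end (box's +x side), 9 mm from the pivot: press here. About 46 mm above the bench while raised, 43 mm when down.
- red_rocker_near (a point): The same point on the near end of the red rocker, 9 mm to the other side of the pivot (18 mm from the far point).
- antenna_middle (a joint): Middle section of the vertical telescopic antenna, 8 mm steel tube: metres drawn out of the fixed 12 mm outer tube; 0 = fully home, at most 0.042. Slides with about 5.5 N friction and stays where left.
- antenna_inner (a joint): Innermost antenna section, 6 mm steel rod with a dark cap: metres drawn out of the middle section; 0 = fully home, at most 0.042. Slides with about 2 N friction, so a straight push on the cap shuts it before the middle section moves; stays where left.
- antenna_top (a point): Centre of the top face of the antenna's dark cap (cap 13 mm in diameter, 10 mm high); 150 to 180 mm above the bench at the start, 93 mm when fully home.
- antenna_home (a point): Where the antenna's cap top lies when both sections are fully home (fixed to the box).
- screwdriver_handle (a point): Middle of the screwdriver's red handle, on its axis. Handle 84 mm long, 22 mm thick, round, upright and uppermost in the stand at the start, 142 mm above the bench. The point's y axis points along the tool from tip to handle end. Tool 172 mm long, about 0.07 kg.
- screwdriver_tip (a point): End of the screwdriver's blade, on the tool's axis, 130 mm below the handle's middle; shank and blade 5 mm thick, 88 mm long below the handle.
- tool_stand: Weighted round tool stand fixed to the bench: dark disc 72 mm in diameter, 12 mm high, with an upright steel sleeve 16 mm outside, 8 mm bore, flared at its mouth to 28 mm outside; top at 65 mm. Origin at the centre of its underside.
- stand_socket (a point): Centre of the sleeve's floor, 12 mm above the bench: the screwdriver's tip rests here.
- stand_mouth (a point): Centre of the sleeve's flared mouth, 65 mm above the bench (bore about 20 mm wide here, narrowing to 8 mm 10 mm further down).
- vial: Bystander: small sample vial with black cap, 24 mm in diameter, 56 mm high, loose; origin under its centre.
- tape_roll: Bystander: roll of tape, 66 mm in diameter, 19 mm high, loose; origin under its centre.
- timer: Bystander: bench timer 41 x 62 x 52 mm, loose; origin under its centre.
- petri_dish: Bystander: petri dish, 61 mm in diameter, 16 mm high, loose; origin under its centre.
- rocker_a (a joint): One of the four black rockers, same make and joint meaning as the red one; stands at -0.18 (near end down) and must stay so.
- rocker_b (a joint): One of the four black rockers, same make and joint meaning as the red one; stands at -0.18 (near end down) and must stay so.
- rocker_c (a joint): One of the four black rockers, same make and joint meaning as the red one; stands at +0.18 (far end down) and must stay so.
- rocker_d (a joint): One of the four black rockers, same make and joint meaning as the red one; stands at +0.18 (far end down) and must stay so.

How it is judged:
On the way, in this order (a step that is already met when the one before it is completed fails the run):
1. the red rocker is pressed over with the held screwdriver: its far end is down (value of joint red_rocker above 0.14 rad and contact force between the fingers and screwdriver above 1 N and distance between screwdriver_tip and red_rocker_far below 0.025 m).
2. the screwdriver stands in its stand again, let go (distance between screwdriver_tip and stand_socket below 0.008 m and angle between screwdriver_handle's own y axis and vertical below 0.12 rad and contact force between the fingers and screwdriver below 0.2 N), for 0.2 s.
3. the innermost antenna section is home while the middle one is still drawn out (value of joint antenna_inner below 0.003 m and value of joint antenna_middle above 0.012 m).
At the end, for the whole second after the job is handed in: Red rocker over, far end down (above 0.14 rad); black rockers as found; screwdriver at rest upright in its stand (tip within 8 mm of the socket floor's centre, tilt under 0.12 rad); both antenna sections within 3 mm of fully home (value of joint red_rocker above 0.14 rad and value of joint each of rocker_a, rocker_b below -0.1 rad and value of joint each of rocker_c, rocker_d above 0.1 rad and distance between screwdriver_tip and stand_socket below 0.008 m and angle between screwdriver_handle's own y axis and vertical below 0.12 rad and linear speed of screwdriver below 0.02 m/s and value of joint each of antenna_inner, antenna_middle below 0.003 m); the robot touches nothing.
It fails at once if a black rocker is flipped (value of joint any of rocker_a, rocker_b above 0 rad or value of joint any of rocker_c, rocker_d below 0 rad).
It fails at once if the red rocker is touched with the fingers instead of the screwdriver (contact force between the fingers and red_rocker above 0.5 N).
It fails at once if the antenna is pushed in by more than about a centimetre while the red rocker is still on (value of joint red_rocker below 0 rad and (value of joint antenna_inner below 0.018 m or value of joint antenna_middle below 0.016 m)).
It fails at once if a bystander is moved more than 30 mm (distance of any of vial, tape_roll, timer, petri_dish from where it was at the start of the episode above 0.03 m).
It also fails if it takes over 58 s, if anything falls off the work surface, if the arm or the gripper's body presses on something with over 40 N, if the wrist force passes 120 N, or if a joint passes its speed limit or range.

## Robot

A 7-joint arm with a two-finger parallel gripper is mounted at the origin on a cart in front of the work surface, level with it; the furniture and walls round the work are solid. World frame = base frame: x ahead of the robot, y to its left, z up, the work surface at z = 0. Lengths are in m, angles in rad, forces in N, time in s.
With the tool pointing down it reaches from about 0.4 to 0.75 m from the base axis. Payload 19.5 kg.
Tool frame: the origin (TCP) lies midway between the tips of the shut fingers; the grasp point (between the pads) lies 19 mm behind it; z points along the fingers, y is the direction in which the jaws open and shut (so a half turn about z gives the same grasp; the last joint's range is limited). The gripper opens to 85 mm and grips with 20 to 120 N. Pads are 22 mm wide; open, the fingers measure 114 mm over their backs; the gripper's body (76 mm by 85 mm) begins 54 mm behind the grasp point. The pads swing forward as they close: fully open they stand 13 mm farther back than shut.
Start: joints at [-1.181, 0.707, -0.028, 1.485, 0.022, 0.951, -0.075], TCP at [0.241, 0.522, 0.231] pointing down, gripper open.
Joint ranges: [-2.71, 2.71], [-0.32, 2.16], [-1.57, 1.52], [0, 2.45], [-1.46, 4.6], [0, 2.02], [-2.83, 2.83]. Speed limits (rad/s): [1.89, 1.89, 2.57, 2.57, 3.01, 3.01, 3.01].

## Interface

Orientations are given as a unit quaternion [x, y, z, w].
In Python, from station import ctrl gives the robot as it stands. The module is installed in compiled form; this text tells all that it offers.
- The arm moves only by the tool carry_out, never from a script. Its argument "steps" is a list of rows, each a list of 3 entries, a list of its own where there are three numbers: the shift along the world's x, y, z in m, then the turn about the world's z in rad, then the finger opening in m, from 0 to 0.0854. A call has 1 to 12 rows; each row is the pose to reach, as a shift and turn from the pose commanded when the call began; what a row does not reach only later rows make up. A row lasts 1/10 s, in which the tool goes at most 50 mm and 8.59 degrees, less where a joint would pass 70% of its speed; a pose out of reach is approached as far as the arm can. A call with a gripper value outside its range is refused whole. The fingers move at their own pace and stop on an object; the grip force is fixed at half the most. Time passes only in rows, so rows that repeat a pose let the fingers close. It gives the time, the measured TCP pose, the force and the opening at its end, in the units of the state.
- ctrl.get_state(): the state, without advancing time (a new reading comes with each control period).
- ctrl.camera(name): name is "scene" or "top" or "wrist"; returns the picture (400x640x3 uint8, red, green, blue); there is no depth.
- ctrl.calibration(name): a dict with "fx", "fy", "cx", "cy" (pixels), "R" (3x3) and "t" (3): a world point X has camera coordinates R X + t. Camera axes: x right, y down, z forward; pixel columns grow to the right and rows downward; lengths in m; the calibration is good to about 2 mm. A picture is of the moment at which its call begins: read the wrist's pose just before it. calibration takes no time and is no camera call; for the wrist camera it gives the pose at the moment of the call.
- ctrl.hand_in(): hands the job in, once; it reports no verdict.
Trained networks look in the newest picture that a camera, given by its name, has taken for a name from the list of things; names that differ only in an ending like _2 or _b are one class to them, and where a whole thing is asked for, a point or a joint stands for the part that bears it (a point fixed in the world has none). Each returns a list of dicts, best first, with "p" (0 to 1); they miss things now and then, are a little off and sometimes report something else, mostly with a low value. They report only what shows in the picture. A call takes as long as a camera call.
- ctrl.search_frame(camera, label): "xyz" ([x, y, z] in m, in the coordinates of the camera as it stood for that picture, good to about 4 mm: the middle of the surface that is visible of it).
- ctrl.pinpoint(camera, label): "xyz" ([x, y, z] in m, in the coordinates of the camera as it stood for that picture, good to about 4 mm: a listed point, or the origin of a listed thing).
The state is a dict: "clock": time; "joints": joint angles; "joint_vel": joint speeds; "joint_efforts": joint torques, N m; "tool_pos": TCP position; "tool_rot": TCP orientation; "force": force on the tool from outside, world axes, zero at the start; "moment": the same for the moment, N m; "grip_width": opening from 0.0 (shut) to 1.0 (fully open).
Only numpy, scipy, OpenCV 4.12 (cv2) and the standard library are available. Lean on these libraries where they do the work, as an engineer would, in place of code of your own. Each camera call takes 0.05 s, during which the arm holds its last target.

## Working session

There is one attempt and no reset: what is moved stays moved. The work goes in short steps, Python scripts to look and compute and a tool call to move; the robot and the scene stay as the last step left them, time stands still between calls to the robot, and variables do not carry over. Pictures are saved under pics/ and viewed, and the job is handed in when it is done.

Besides the shell and the picture viewer there is one more tool, called after ">>>" in YAML: its name, and indented under it one key for each argument. carry_out: Moves the arm, as the interface text tells. Its arguments: {"type":"object","properties":{"steps":{"type":"array"}},"required":["steps"]}

```bash
mkdir -p pics
cat > h.py <<'E'
from station import ctrl
import numpy as np, cv2
def snap(cam,fn,crop=None,scale=1):
    im=ctrl.camera(cam)
    o=im
    if crop: o=im[crop[1]:crop[3],crop[0]:crop[2]]
    if scale!=1: o=cv2.resize(o,None,fx=scale,fy=scale,interpolation=cv2.INTER_CUBIC)
    cv2.imwrite('pics/'+fn,cv2.cvtColor(o,cv2.COLOR_RGB2BGR)); return im
def w(cal,xyz):
    return np.array(cal['R']).T@(np.array(xyz)-np.array(cal['t']))
def proj(cal,X):
    c=np.array(cal['R'])@np.array(X)+np.array(cal['t']); return cal['fx']*c[0]/c[2]+cal['cx'],cal['fy']*c[1]/c[2]+cal['cy']
def ray(cal,u,v,z):
    R=np.array(cal['R']);C=-R.T@np.array(cal['t'])
    d=R.T@np.array([(u-cal['cx'])/cal['fx'],(v-cal['cy'])/cal['fy'],1]); return C+d*(z-C[2])/d[2]
def find(cam,labels,kind='pinpoint',n=1):
    cal=ctrl.calibration(cam)
    for l in labels:
        for r in getattr(ctrl,kind)(cam,l)[:n]:
            print(cam,l,round(r['p'],2),np.round(w(cal,r['xyz']),4))
E
python3 - <<'E'
from h import *
print(ctrl.get_state())
for c in ('scene','top'):
    snap(c,c+'0.png'); print({k:np.round(v,3).tolist() for k,v in ctrl.calibration(c).items()})
    find(c,['link_box','red_rocker_far','red_rocker_near','antenna_top','antenna_home','screwdriver_handle','screwdriver_tip','tool_stand','stand_mouth','stand_socket','vial','tape_roll','timer','petri_dish'])
E
```

```text
{'clock': 0.0, 'joints': array([-1.18065274,  0.70706943, -0.02764427,  1.48499499,  0.02204197,
        0.95091094, -0.0754923 ]), 'joint_vel': array([-0.00041118, -0.00072478,  0.00056355, -0.00064074, -0.0004321 ,
       -0.00017585, -0.00165719]), 'joint_efforts': array([ 8.22905185e-04, -8.83212090e+01,  1.23518240e+00, -2.36165786e+01,
        1.69557310e-02,  6.60958336e-03,  5.52415884e-05]), 'tool_pos': array([0.24055184, 0.52197325, 0.23084745]), 'tool_rot': array([ 2.14222048e-01,  9.76784840e-01, -5.31905157e-04, -9.03219782e-05]), 'force': array([-0.02703196, -0.3181855 ,  0.00501267]), 'moment': array([ 0.00193157, -0.03991822,  0.03005139]), 'grip_width': 1.0008294505023094}
{'fx': 500.581, 'fy': 500.581, 'cx': 306.424, 'cy': 203.658, 'R': [[0.859, -0.512, 0.02], [-0.294, -0.525, -0.799], [0.419, 0.68, -0.602]], 't': [-0.407, 0.217, 1.267]}
scene link_box 0.31 [ 0.5497  0.399  -0.002 ]
scene red_rocker_far 0.42 [ 0.4797 -0.1062  0.047 ]
scene red_rocker_near 0.58 [ 0.4637 -0.1072  0.0432]
scene antenna_top 0.57 [ 0.5022 -0.2312  0.17  ]
scene antenna_home 0.74 [ 0.5022
[... 411 characters left out ...]
6, 'fy': 463.616, 'cx': 319.148, 'cy': 205.152, 'R': [[0.004, -1.0, -0.017], [-0.995, -0.002, -0.096], [0.096, 0.018, -0.995]], 't': [0.003, 0.501, 1.472]}
top link_box 0.92 [ 0.4785 -0.131   0.0012]
top red_rocker_far 0.59 [0.4415 0.2645 0.0618]
top red_rocker_near 0.71 [ 0.5035 -0.2249  0.1665]
top antenna_home 0.96 [ 0.5069 -0.2283  0.0953]
top screwdriver_handle 0.64 [0.4411 0.2649 0.1427]
top tool_stand 0.87 [ 0.4406  0.2682 -0.0023]
top stand_mouth 0.88 [0.4406 0.2681 0.0656]
top stand_socket 0.63 [0.4398 0.2629 0.0121]
top vial 0.58 [ 0.5134 -0.3549 -0.0028]
top tape_roll 0.74 [ 0.4127 -0.4054 -0.0016]
top timer 0.59 [0.5554 0.4029 0.0012]
top petri_dish 0.69 [ 0.4792 -0.1027  0.0434]
```

View pics/scene0.png

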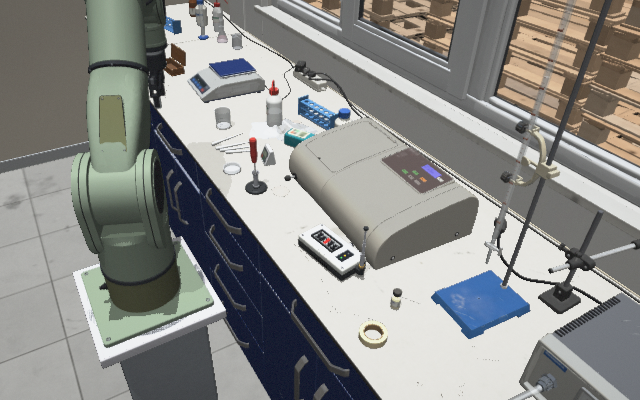

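View pics/top0.png

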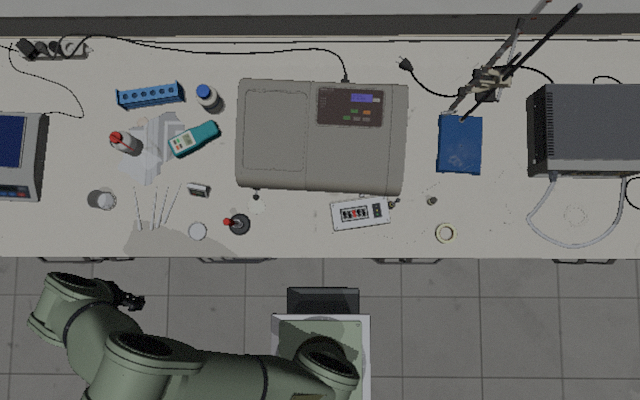

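The scene shows the stand with the red screwdriver at (255,165), the box at (330,248) and its antenna at (364,245), just in front of a large instrument. I'll zoom in on the box and the stand next.

Run:
```python
from h import *
snap('top','top1.png',(310,170,430,260),6)
snap('scene','scene1.png',(285,200,405,290),6)
for i in range(2):
    ctrl.camera('top'); find('top',['link_box','red_rocker','red_rocker_far','antenna_top','antenna_home','screwdriver_handle'])
    ctrl.camera('scene'); find('scene',['link_box','red_rocker','red_rocker_far','red_rocker_near','antenna_top','antenna_home','screwdriver_handle'])
```

```text
top link_box 0.85 [ 0.4791 -0.1283  0.0014]Traceback (most recent call last):
  File "<stdin>", line 5, in <module>
  File "h.py", line 19, in find
    for r in getattr(ctrl,kind)(cam,l)[:n]:
             ~~~~~~~~~~~~~~~~~~^^^^^^^
ValueError: it knows: antenna_home, antenna_top, link_box, petri_dish, red_rocker_far, red_rocker_near, screwdriver_handle, screwdriver_tip, stand_mouth, stand_socket, tape_roll, timer, tool_stand, vial
```

Run:
```python
from h import *
for i in range(2):
    ctrl.camera('top'); find('top',['red_rocker_far','red_rocker_near','antenna_top','antenna_home','screwdriver_handle'],n=2)
    ctrl.camera('scene'); find('scene',['red_rocker_far','red_rocker_near','antenna_top','antenna_home','screwdriver_handle'])
print(ctrl.get_state()['clock'])
```

```text
top red_rocker_far 0.48 [ 0.4814 -0.0993  0.0458]
top red_rocker_near 0.41 [ 0.4634 -0.1097  0.0437]
top antenna_top 0.58 [ 0.5008 -0.224   0.1648]
top antenna_home 0.62 [ 0.5048 -0.2258  0.0948]
top screwdriver_handle 0.64 [0.4403 0.2679 0.1387]
scene red_rocker_far 0.42 [ 0.4802 -0.1074  0.046 ]
scene red_rocker_near 0.57 [ 0.4627 -0.1056  0.0434]
scene antenna_top 0.69 [ 0.4096 -0.4023 -0.0035]
scene screwdriver_handle 0.74 [0.433  0.2685 0.1439]
top red_rocker_far 0.34 [ 0.4786 -0.0997  0.0447]
top red_rocker_near 0.43 [ 0.4617 -0.1088  0.0428]
top antenna_top 0.6 [ 0.5051 -0.2231  0.1639]
top antenna_home 0.81 [ 0.5063 -0.2263  0.097 ]
top antenna_home 0.27 [0.4427 0.2663 0.0011]
top screwdriver_handle 0.38 [0.4408 0.2648 0.1399]
scene red_rocker_far 0.44 [ 0.4785 -0.1063  0.0468]
scene red_rocker_near 0.54 [ 0.4628 -0.1057  0.0417]
scene antenna_top 0.61 [ 0.5029 -0.2313  0.1694]
scene antenna_home 0.89 [ 0.5021 -0.2318  0.0928]
scene screwdriver_handle 0.64 [0.4348 0.2686 0.1452]
2.9
```

View pics/top1.png

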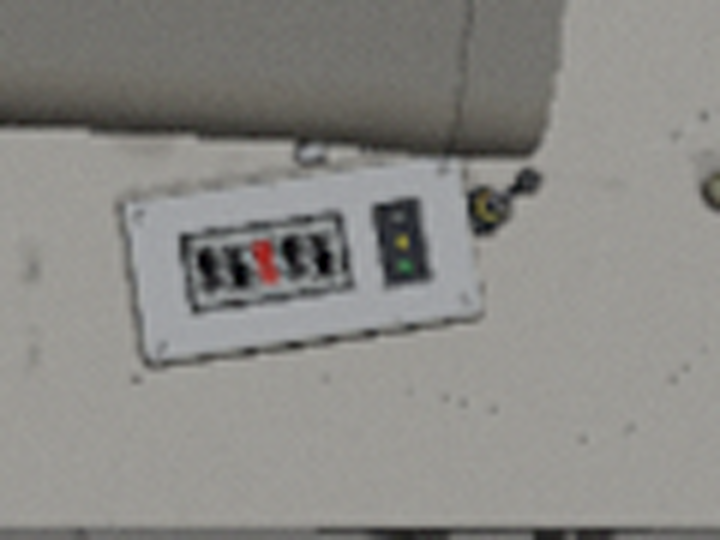

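View pics/scene1.png

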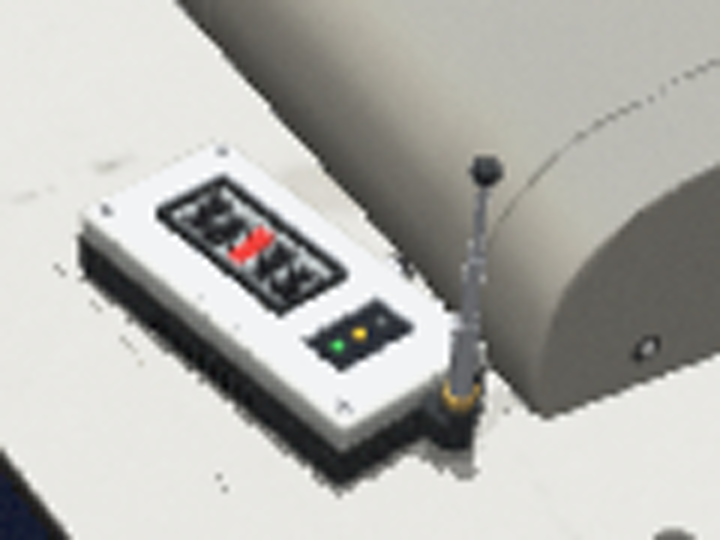

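The top view shows the red rocker as the middle one (about (265,262) in the crop) and the box yawed about 0.14 rad. The antenna stands close to the instrument's front, so I'll estimate the instrument's profile for clearance and take more measurements.

Run:
```python
from h import *
ct=ctrl.calibration('top');cs=ctrl.calibration('scene')
T=lambda u,v:(310+(u+.5)/6-.5,170+(v+.5)/6-.5)
S=lambda u,v:(285+(u+.5)/6-.5,200+(v+.5)/6-.5)
print('front corner bottom scene',ray(cs,*S(548,416),0))
for p in [(0,125),(200,133),(400,150),(535,153)]:
    print('top edge',[np.round(ray(ct,*T(*p),z)[:2],3).tolist() for z in (0,.05,.1)])
# profile in end plane
y0=ray(cs,*S(548,416),0)[1]
R=np.array(cs['R']);C=-R.T@np.array(cs['t'])
for p in [(548,416),(550,350),(570,300),(600,250),(640,212),(680,185),(718,168)]:
    u,v=S(*p);d=R.T@np.array([(u-cs['cx'])/cs['fx'],(v-cs['cy'])/cs['fy'],1]);print(p,np.round(C+d*(y0-C[1])/d[1],3))
# box corners top z=.042
for p in [(122,202),(458,158),(482,318),(148,364)]: print('corner',np.round(ray(ct,*T(*p),.042),4))
for p in [(80,222),(218,145),(345,440)]: print('cornerS',np.round(ray(cs,*S(*p),.042),4))
print('redc',ray(ct,*T(266,262),.044),ray(cs,*S(251,246),.044))
print('cap',ray(ct,*T(528,181),.165),ray(cs,*S(486,171),.16))
# handle:
```

```text
front corner bottom scene [ 5.52879788e-01 -2.30603891e-01 -1.11022302e-16]
top edge [[0.552, 0.036], [0.545, 0.034], [0.539, 0.032]]
top edge [[0.547, -0.073], [0.541, -0.072], [0.535, -0.07]]
top edge [[0.538, -0.183], [0.532, -0.177], [0.526, -0.172]]
top edge [[0.537, -0.256], [0.531, -0.248], [0.525, -0.241]]
(548, 416) [ 0.553 -0.231  0.   ]
(550, 350) [ 0.549 -0.231  0.042]
(570, 300) [ 0.556 -0.231  0.068]
(600, 250) [ 0.569 -0.231  0.091]
(640, 212) [ 0.589 -0.231  0.105]
(680, 185) [ 0.61  -0.231  0.111]
(718, 168) [ 0.631 -0.231  0.112]
corner [ 0.505  -0.0304  0.042 ]
corner [ 0.5289 -0.2088  0.042 ]
corner [ 0.4438 -0.2206  0.042 ]
corner [ 0.419  -0.0443  0.042 ]
cornerS [ 0.4124 -0.0551  0.042 ]
cornerS [ 0.4972 -0.0389  0.042 ]
cornerS [ 0.4394 -0.2319  0.042 ]
redc [ 0.47307443 -0.10663767  0.044     ] [ 0.470454   -0.10964392  0.044     ]
cap [ 0.50329352 -0.22708126  0.165     ] [ 0.50325095 -0.22704003  0.16      ]
```

>>> carry_out:
  steps:
    - [[0.03,-0.035,0.01],0.1,0.0854]
    - [[0.06,-0.075,0.02],0.2,0.0854]
    - [[0.09,-0.115,0.03],0.3,0.0854]
    - [[0.12,-0.155,0.03],0.4,0.0854]
    - [[0.15,-0.195,0.03],0.436,0.0854]
    - [[0.18,-0.235,0.03],0.436,0.0854]
    - [[0.197,-0.256,0.03],0.436,0.0854]
    - [[0.197,-0.256,0.03],0.436,0.0854]
    - [[0.197,-0.256,0.03],0.436,0.0854]

```text
clock: 3.8
tool_pos: [0.4376, 0.2662, 0.2613]
tool_rot: [-0.002, 1.0, 0.0, -0.0]
force: [0.1, 0.7, 0.4]
grip_width: 1.0
```

Run:
```python
from h import *
s=ctrl.get_state();print(s['tool_pos'],s['tool_rot'],s['joints'])
cal=ctrl.calibration('wrist');print({k:np.round(v,3).tolist() for k,v in cal.items()})
snap('wrist','w1.png')
find('wrist',['screwdriver_handle','tool_stand','stand_mouth'])
ctrl.camera('top');find('top',['screwdriver_handle','tool_stand','stand_mouth'])
```

```text
[0.43760194 0.26624646 0.26128087] [-1.72538521e-03  9.99998502e-01  1.16367541e-04 -7.60486689e-05] [-0.49389314  0.57901081 -0.20354473  1.65933954  0.13940463  0.91744339
  0.82420016]
{'fx': 324.341, 'fy': 324.341, 'cx': 318.425, 'cy': 198.0, 'R': [[-0.004, 1.0, 0.001], [0.965, 0.003, 0.262], [0.262, 0.002, -0.965]], 't': [-0.264, -0.465, 0.293]}
wrist screwdriver_handle 0.69 [0.4393 0.2711 0.1412]
wrist tool_stand 0.58 [0.4364 0.267  0.0058]
wrist stand_mouth 0.91 [0.4335 0.2662 0.0678]
top screwdriver_handle 0.68 [ 0.5056 -0.2271  0.0958]
top tool_stand 0.58 [0.4426 0.2663 0.0008]
top stand_mouth 0.68 [ 0.4412  0.269  -0.0022]
```

View pics/w1.png

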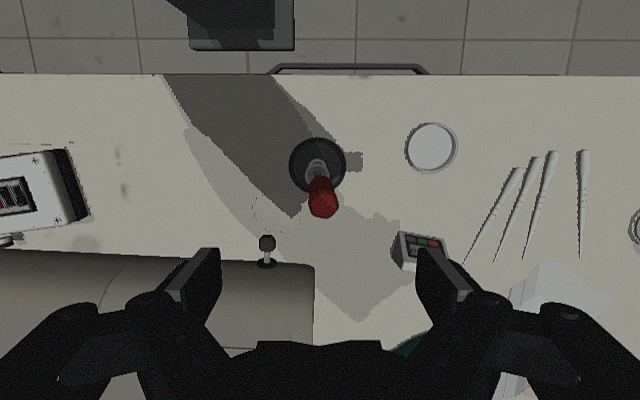

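The wrist view shows the handle's top at about (323,210), the stand disc around (317,163), and clear space beside the handle. I'll check the axis position from these pixels.

Run:
```python
from h import *
cal=ctrl.calibration('wrist')
im=snap('wrist','w2.png',(270,120,370,230),6)
hsv=cv2.cvtColor(im,cv2.COLOR_RGB2HSV);m=((hsv[...,0]<8)|(hsv[...,0]>172))&(hsv[...,1]>120)
m[:, :280]=0;m[:,360:]=0;m[230:]=0
v,u=np.nonzero(m);print(u.min(),u.max(),v.min(),v.max(),u.mean(),v.mean())
b=ray(cal,323,210,.184);print(b,'disc',ray(cal,317,163,.012))
print(proj(cal,[.438,.266,.184]),proj(cal,[.438,.266,.1]),proj(cal,[.438,.266,.012]))
```

```text
284 337 50 218 321.60915867944624 197.70394036208734
[0.43921023 0.26887645 0.184     ] disc [0.43288461 0.26397047 0.012     ]
(np.float64(318.973147424334), np.float64(208.3561986952501)) (np.float64(318.7674464666634), np.float64(182.75978701866612)) (np.float64(318.6420953204099), np.float64(167.1617092072195))
```

View pics/w2.png

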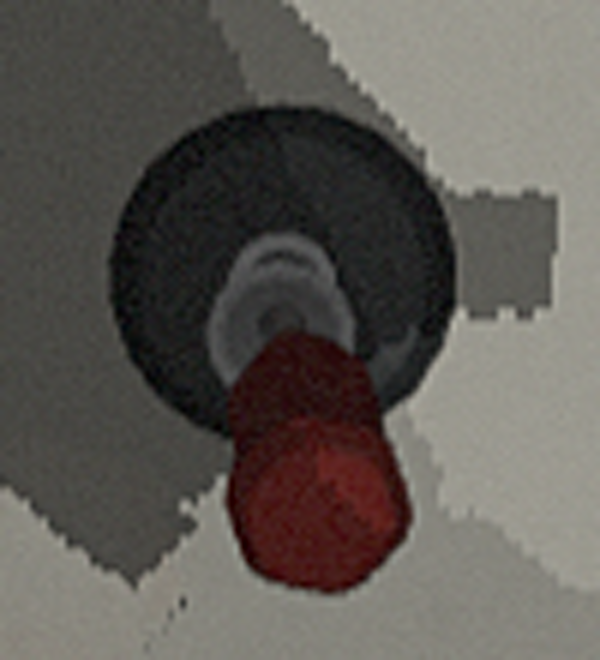

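>>> carry_out:
  steps:
    - [[-0.001,0.001,-0.04],0,0.0854]
    - [[-0.001,0.001,-0.08],0,0.0854]
    - [[-0.001,0.001,-0.12],0,0.0854]
    - [[-0.001,0.001,-0.138],0,0.0854]
    - [[-0.001,0.001,-0.138],0,0.0854]
    - [[-0.001,0.001,-0.138],0,0.01]
    - [[-0.001,0.001,-0.138],0,0.01]
    - [[-0.001,0.001,-0.138],0,0.01]
    - [[-0.001,0.001,-0.138],0,0.01]
    - [[-0.001,0.001,-0.138],0,0.01]
    - [[-0.001,0.001,-0.138],0,0.01]
    - [[-0.001,0.001,-0.138],0,0.01]

```text
clock: 5.45
tool_pos: [0.4369, 0.267, 0.1238]
tool_rot: [-0.002, 1.0, -0.0, 0.0]
force: [0.2, -1.9, 7.6]
grip_width: 0.246
```

Run:
```python
from h import *
s=ctrl.get_state();print(s['grip_width'],s['force'],s['tool_pos'])
snap('wrist','w3.png')
find('wrist',['screwdriver_handle','stand_mouth','tool_stand'])
```

```text
0.2463071049950088 [ 0.15960259 -1.90419003  7.56087123] [0.43688371 0.26699932 0.12378728]
wrist screwdriver_handle 0.83 [0.4362 0.2657 0.142 ]
wrist stand_mouth 0.89 [0.436  0.2636 0.0691]
wrist tool_stand 0.79 [0.4371 0.268  0.0032]
```

View pics/w3.png

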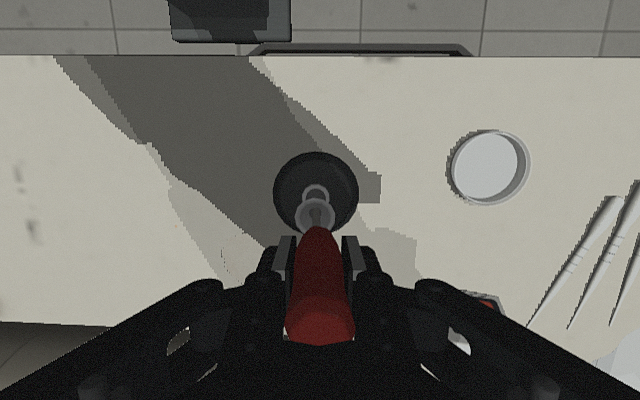

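The screwdriver is gripped (opening about 21 mm) with the handle between the pads at (320,290). Next I'll lift it straight out.

>>> carry_out:
  steps:
    - [[0,0,0.01],0,0.01]
    - [[0,0,0.025],0,0.01]
    - [[0,0,0.045],0,0.01]
    - [[0,0,0.07],0,0.01]
    - [[0,0,0.09],0,0.01]
    - [[0,0,0.09],0,0.01]

```text
clock: 6.25
tool_pos: [0.4373, 0.2677, 0.216]
tool_rot: [-0.002, 1.0, 0.001, 0.002]
force: [0.6, 0.0, -1.6]
grip_width: 0.248
```

Run:
```python
from h import *
s=ctrl.get_state();print(s['grip_width'],s['force'],s['tool_pos'])
snap('wrist','w4.png')
find('wrist',['screwdriver_handle','screwdriver_tip','stand_mouth','tool_stand','stand_socket'])
ctrl.camera('scene');find('scene',['screwdriver_handle','screwdriver_tip'])
```

```text
0.24844388427909878 [ 0.5542665   0.04465898 -1.57084589] [0.43727442 0.26770977 0.21603055]
wrist screwdriver_handle 0.79 [0.4395 0.2677 0.2295]
wrist screwdriver_tip 0.59 [0.4371 0.2662 0.1058]
wrist tool_stand 0.7 [4.332e-01 2.655e-01 3.000e-04]
wrist stand_socket 0.68 [0.4392 0.2627 0.0147]
scene screwdriver_handle 0.63 [0.4344 0.2643 0.2345]
scene screwdriver_tip 0.48 [0.4398 0.2639 0.097 ]
```

View pics/w4.png

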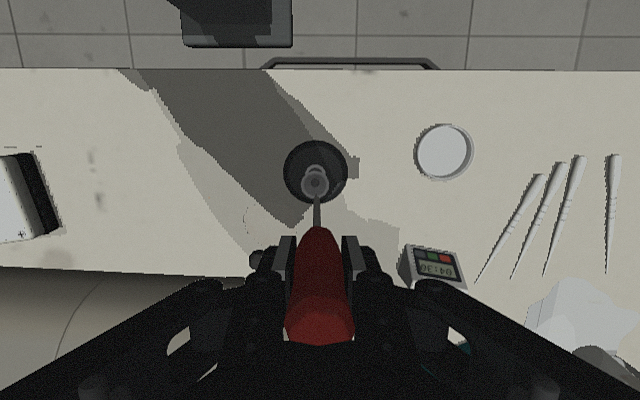

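The tool is held upright, with its tip at about (316,194) above the stand. I'll carry it over to just short of the rocker.

>>> carry_out:
  steps:
    - [[0.005,-0.04,0],0,0.01]
    - [[0.01,-0.08,0],0,0.01]
    - [[0.02,-0.12,0],0,0.01]
    - [[0.025,-0.16,0],0,0.01]
    - [[0.028,-0.2,0],0,0.01]
    - [[0.028,-0.24,0],0,0.01]
    - [[0.028,-0.28,0],0,0.01]
    - [[0.028,-0.32,0],0,0.01]
    - [[0.028,-0.355,0],0,0.01]
    - [[0.028,-0.372,-0.01],0,0.01]
    - [[0.028,-0.372,-0.025],0,0.01]
    - [[0.028,-0.372,-0.025],0,0.01]

```text
clock: 7.9
tool_pos: [0.4639, -0.105, 0.187]
tool_rot: [-0.002, 1.0, 0.0, -0.001]
force: [-0.2, -0.6, 0.1]
grip_width: 0.249
```

Run:
```python
from h import *
s=ctrl.get_state();print(s['grip_width'],s['force'],s['tool_pos'],s['tool_rot'])
cal=ctrl.calibration('wrist')
im=snap('wrist','w5.png')
cv2.imwrite('pics/w5z.png',cv2.cvtColor(cv2.resize(im[120:270,200:400],None,fx=4,fy=4,interpolation=cv2.INTER_CUBIC),cv2.COLOR_RGB2BGR))
find('wrist',['screwdriver_tip','red_rocker_far','red_rocker_near','antenna_top','link_box'])
p=s['tool_pos'];print('tip pred',proj(cal,[p[0],p[1],p[2]-.1118]))
```

```text
0.24941710762384078 [-0.24422992 -0.55227717  0.08167257] [ 0.46391759 -0.10504814  0.18699391] [-1.70051131e-03  9.99997780e-01  2.21910823e-04 -1.22463117e-03]
wrist screwdriver_tip 0.9 [ 0.4673 -0.1056  0.0775]
wrist red_rocker_far 0.77 [ 0.4791 -0.106   0.0474]
wrist red_rocker_near 0.7 [ 0.4594 -0.1084  0.0433]
wrist antenna_top 0.93 [ 0.5026 -0.2289  0.1697]
wrist link_box 0.69 [ 0.4704 -0.1256  0.0034]
tip pred (np.float64(319.5296512387263), np.float64(195.47506330306257))
```

View pics/w5z.png

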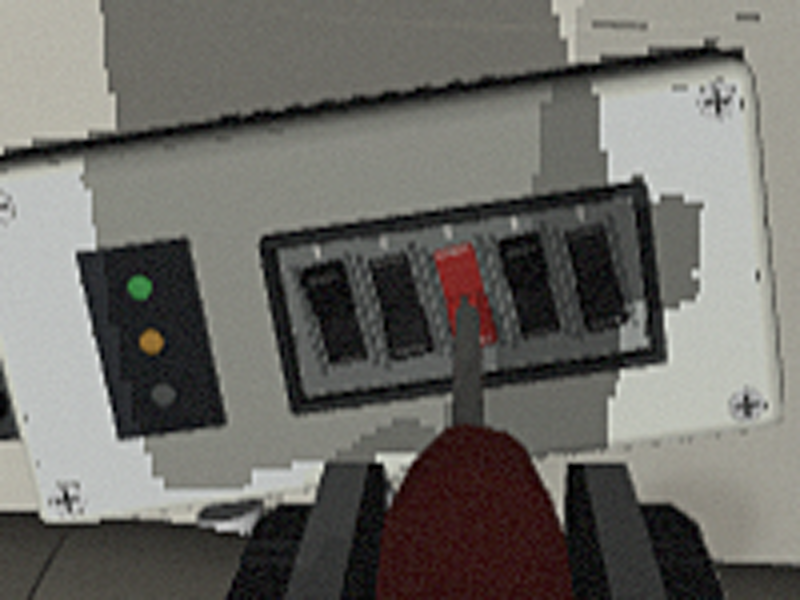

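View pics/w5.png

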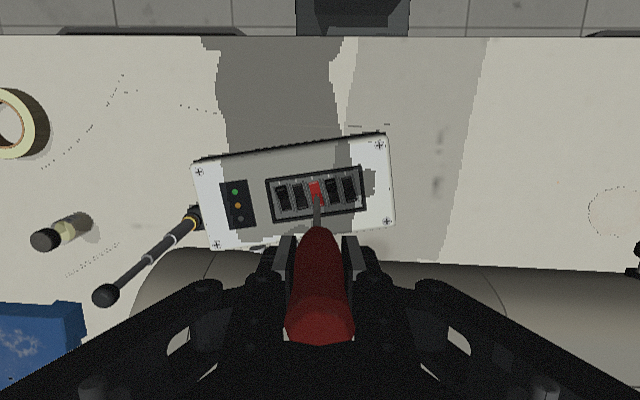

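The wrist zoom shows the red rocker in the middle, its near end at about (455,249) and its far end at about (477,346) in the 4x crop. The tip sits over it at about (467,297). Now I'll work out the relative offset.

Run:
```python
from h import *
cal=ctrl.calibration('wrist')
Z=lambda u,v:(200+(u+.5)/4-.5,120+(v+.5)/4-.5)
n=ray(cal,*Z(455,249),.042);f=ray(cal,*Z(477,344),.047)
print('near end',n,'far end',f,'len',np.linalg.norm((f-n)[:2]))
c=(n+f)/2;d=(f-n)/np.linalg.norm(f-n);print('far pt',c+d*.009)
print('tip',ray(cal,*Z(467,304),.0752))
# rim corners z=.049
P=[ray(cal,*Z(*p),.049) for p in [(262,238),(642,180),(665,362),(293,410)]]
for p in P: print('rim',p)
c=np.mean(P,0);a=P[1]-P[0];yaw=np.arctan2(-a[0],a[1]);print(c,'yaw',yaw,np.linalg.norm(a),np.linalg.norm(P[3]-P[0]), 'far pred',c[:2]+.009*np.array([np.cos(yaw),np.sin(yaw)]))
```

```text
near end [ 0.46158434 -0.11008761  0.042     ] far end [ 0.48274223 -0.10494948  0.047     ] len 0.02177284502251537
far pt [ 0.48068722 -0.10544854  0.04651436]
tip [ 0.46579942 -0.10714404  0.0752    ]
rim [ 0.45775084 -0.15297811  0.049     ]
rim [ 0.44430985 -0.06883773  0.049     ]
rim [ 0.48623012 -0.06194908  0.049     ]
rim [ 0.49825397 -0.14736605  0.049     ]
[ 0.47163619 -0.10778274  0.049     ] yaw 0.1584064748023521 0.08520718012383982 0.040890082745625 far pred [ 0.48052351 -0.10636304]
```

>>> carry_out:
  steps:
    - [[0.008,0.001,0],0,0.01]
    - [[0.015,0.001,0],0,0.01]
    - [[0.015,0.001,-0.01],0,0.01]
    - [[0.015,0.001,-0.018],0,0.01]
    - [[0.015,0.001,-0.018],0,0.01]

```text
clock: 8.7
tool_pos: [0.4789, -0.1037, 0.1689]
tool_rot: [-0.002, 1.0, 0.0, -0.001]
force: [-0.6, -1.0, -0.1]
grip_width: 0.249
```

Run:
```python
from h import *
s=ctrl.get_state();print(s['force'],s['tool_pos'])
im=snap('wrist','w6.png')
cv2.imwrite('pics/w6z.png',cv2.cvtColor(cv2.resize(im[120:240,240:400],None,fx=5,fy=5,interpolation=cv2.INTER_CUBIC),cv2.COLOR_RGB2BGR))
find('wrist',['screwdriver_tip','red_rocker_far','red_rocker_near'])
```

```text
[-0.64538242 -0.96240066 -0.0651764 ] [ 0.47891115 -0.10367837  0.16891373]
wrist screwdriver_tip 0.83 [ 0.4794 -0.1037  0.0605]
wrist red_rocker_far 0.74 [ 0.4788 -0.1082  0.0478]
wrist red_rocker_near 0.71 [ 0.4608 -0.1121  0.0421]
```

View pics/w6z.png

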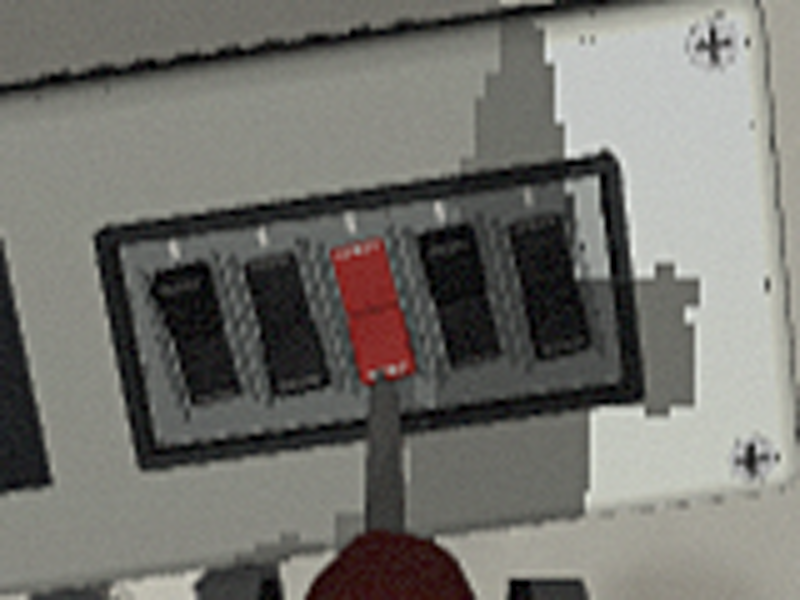

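Run:
```python
from h import *
cal=ctrl.calibration('wrist')
Z=lambda u,v:(240+(u+.5)/5-.5,120+(v+.5)/5-.5)
n=ray(cal,*Z(358,246),.043);p=ray(cal,*Z(373,311),.0425);f=ray(cal,*Z(388,376),.047)
print(n,p,f,np.linalg.norm((f-n)[:2]));d=(f-n)/np.linalg.norm(f-n)
print('far',(n+f)/2+.009*d)
for z in(.057,.060): print('tip',ray(cal,*Z(381,388),z))
print('pred tip px',proj(cal,[.4789,-.1037,.0571]),Z(381,388))
```

```text
[ 0.46069727 -0.11096236  0.043     ] [ 0.47202571 -0.10842259  0.0425    ] [ 0.48233408 -0.10580738  0.047     ] 0.022242419976540223
far [ 0.48013239 -0.10633193  0.04659297]
tip [ 0.48176094 -0.10692787  0.057     ]
tip [ 0.48095333 -0.10690825  0.06      ]
pred tip px (np.float64(319.754581065432), np.float64(193.86938585127277)) (315.8, 197.2)
```

The tip (381,388) lies just over the rocker's raised far end (388,377), within 1–2 mm of the press point. I'll press down gently.

>>> carry_out:
  steps:
    - [[-0.001,0,-0.004],0,0.01]
    - [[-0.001,0,-0.007],0,0.01]
    - [[-0.001,0,-0.009],0,0.01]
    - [[-0.001,0,-0.011],0,0.01]
    - [[-0.001,0,-0.0125],0,0.01]
    - [[-0.001,0,-0.014],0,0.01]
    - [[-0.001,0,-0.014],0,0.01]

```text
clock: 9.6
tool_pos: [0.4786, -0.1038, 0.1561]
tool_rot: [-0.002, 1.0, -0.0, -0.0]
force: [-0.5, -0.9, -1.1]
grip_width: 0.251
```

Run:
```python
from h import *
s=ctrl.get_state();print(s['force'],s['tool_pos'])
im=snap('wrist','w7.png')
cv2.imwrite('pics/w7z.png',cv2.cvtColor(cv2.resize(im[110:230,240:400],None,fx=5,fy=5,interpolation=cv2.INTER_CUBIC),cv2.COLOR_RGB2BGR))
```

```text
[-0.54989752 -0.91635061 -1.07218611] [ 0.47855364 -0.10378964  0.15610382]
```

View pics/w7z.png

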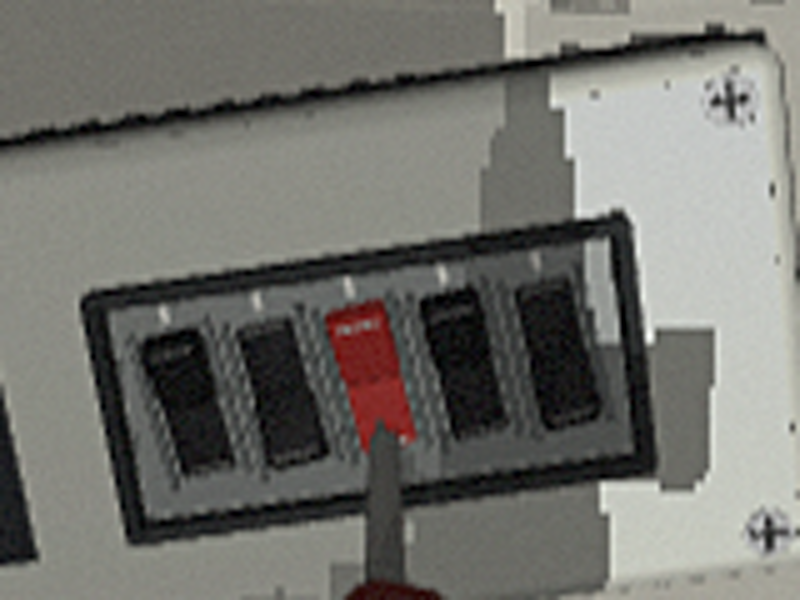

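The tip is on the far half of the red key (382,430), and the near half now looks longer, so it may already have snapped. I'll press a little further to be sure.

>>> carry_out:
  steps:
    - [[0,0,-0.0015],0,0.01]
    - [[0,0,-0.003],0,0.01]
    - [[0,0,-0.003],0,0.01]
    - [[0,0,-0.003],0,0.01]

```text
clock: 10.05
tool_pos: [0.4793, -0.1039, 0.1541]
tool_rot: [-0.002, 1.0, -0.0, 0.001]
force: [-0.7, -0.4, 19.5]
grip_width: 0.246
```

Run:
```python
from h import *
s=ctrl.get_state();print(s['force'],s['tool_pos'])
im=snap('wrist','w8.png')
cv2.imwrite('pics/w8z.png',cv2.cvtColor(cv2.resize(im[110:230,240:400],None,fx=5,fy=5,interpolation=cv2.INTER_CUBIC),cv2.COLOR_RGB2BGR))
find('wrist',['screwdriver_tip','red_rocker_far','red_rocker_near'])
```

```text
[-0.73925173 -0.35261217 19.48770822] [ 0.47929405 -0.10385383  0.15409702]
wrist screwdriver_tip 0.76 [ 0.4799 -0.1077  0.0433]
wrist red_rocker_far 0.82 [ 0.479  -0.1083  0.0433]
wrist red_rocker_near 0.53 [ 0.4628 -0.1101  0.0484]
```

View pics/w8z.png

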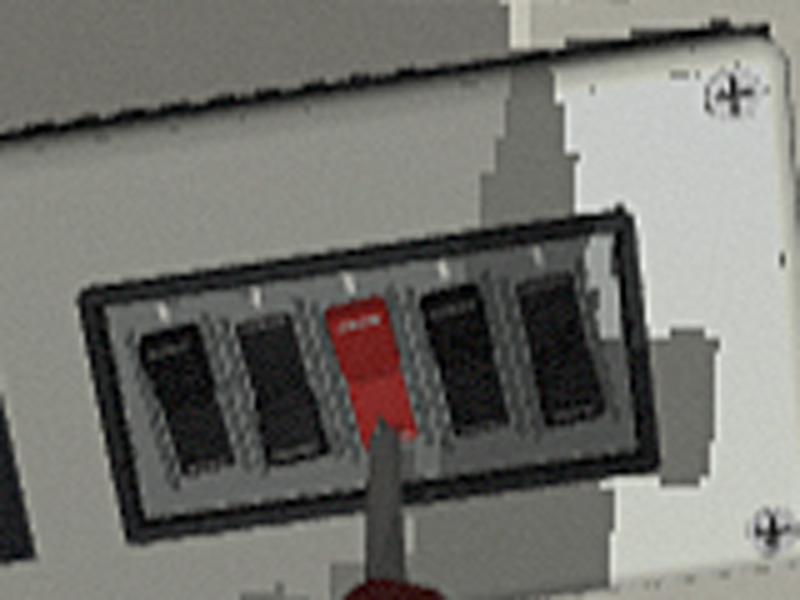

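The near end is up and the far end down, with 19.5 N against the stop. I'll lift clear and confirm.

>>> carry_out:
  steps:
    - [[0,0,0.01],0,0.01]
    - [[0,0,0.03],0,0.01]
    - [[0,0,0.05],0,0.01]
    - [[0,0,0.063],0,0.01]
    - [[-0.01,0.01,0.063],0,0.01]
    - [[-0.02,0.03,0.063],0,0.01]
    - [[-0.02,0.06,0.063],0,0.01]
    - [[-0.02,0.06,0.063],0,0.01]

```text
clock: 11.05
tool_pos: [0.4586, -0.0406, 0.2168]
tool_rot: [-0.004, 1.0, 0.001, 0.0]
force: [0.0, -0.3, -1.7]
grip_width: 0.247
```

Run:
```python
from h import *
s=ctrl.get_state();print(s['force'],s['tool_pos'])
im=snap('wrist','w9.png')
cv2.imwrite('pics/w9z.png',cv2.cvtColor(cv2.resize(im[130:250,200:360],None,fx=5,fy=5,interpolation=cv2.INTER_CUBIC),cv2.COLOR_RGB2BGR))
find('wrist',['screwdriver_tip','screwdriver_handle','red_rocker_far','red_rocker_near','antenna_top'])
```

```text
[ 0.04470883 -0.33497223 -1.72641733] [ 0.45861182 -0.04055291  0.21678998]
wrist screwdriver_tip 0.83 [ 0.4598 -0.0427  0.1053]
wrist red_rocker_far 0.61 [ 0.4786 -0.1089  0.043 ]
wrist red_rocker_near 0.72 [ 0.4613 -0.1134  0.0437]
wrist antenna_top 0.68 [ 0.4993 -0.234   0.171 ]
```

View pics/w9z.png

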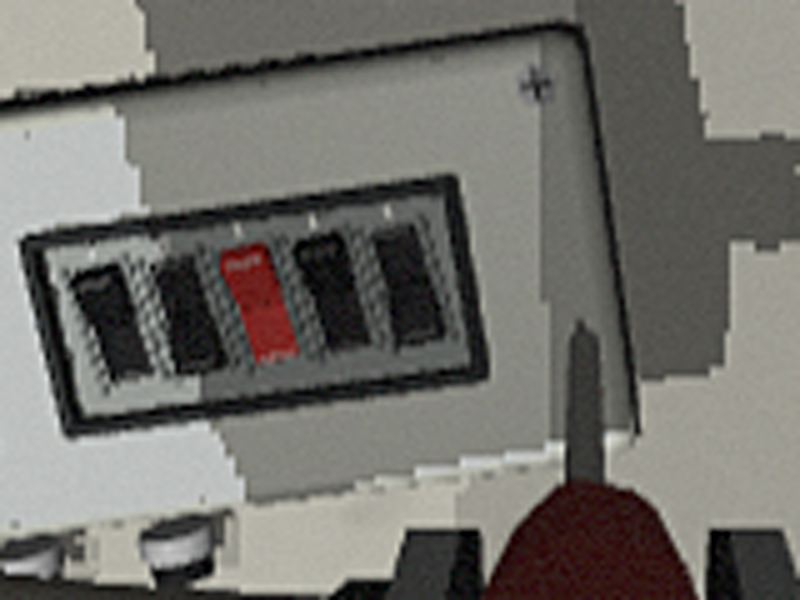

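Run:
```python
from h import *
snap('scene','s2.png',(310,220,355,260),14)
find('scene',['red_rocker_far','red_rocker_near'])
cv2.imwrite('pics/s0z.png',cv2.resize(cv2.imread('pics/scene0.png')[220:260,310:355],None,fx=14,fy=14,interpolation=cv2.INTER_CUBIC))
```

```text
scene red_rocker_far 0.57 [ 0.4794 -0.1092  0.0434]
scene red_rocker_near 0.35 [ 0.4631 -0.108   0.0394]
```

View pics/s2.png

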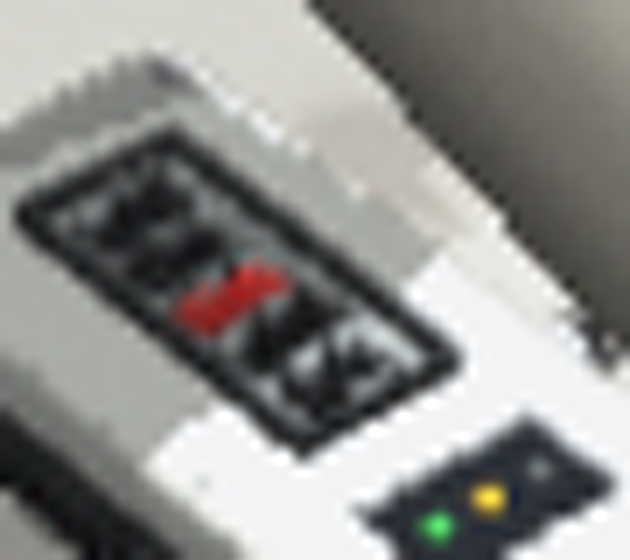

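View pics/s0z.png

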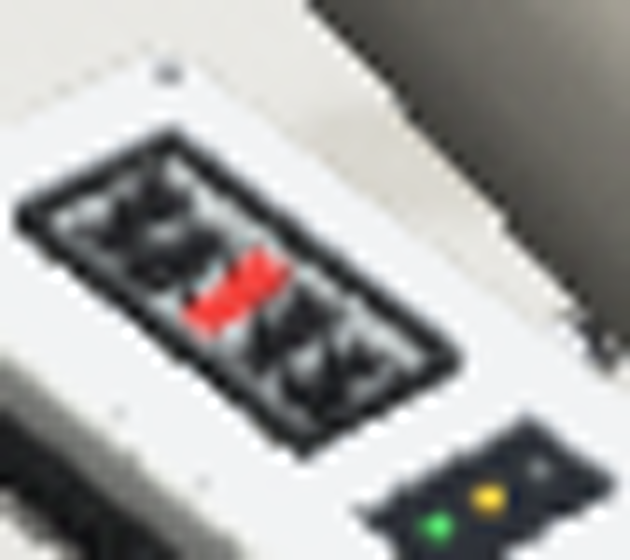

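The flip is confirmed: in the scene crop the near end now bulges upward, and the black rockers are unchanged. Now back over the stand.

>>> carry_out:
  steps:
    - [[-0.005,0.04,0],0,0.01]
    - [[-0.012,0.08,0],0,0.01]
    - [[-0.022,0.12,0],0,0.01]
    - [[-0.022,0.16,0],0,0.01]
    - [[-0.022,0.2,0],0,0.01]
    - [[-0.022,0.24,0],0,0.01]
    - [[-0.022,0.275,0],0,0.01]
    - [[-0.022,0.3,0],0,0.01]
    - [[-0.022,0.311,0],0,0.01]
    - [[-0.022,0.311,0],0,0.01]
    - [[-0.022,0.311,0],0,0.01]
    - [[-0.022,0.311,0],0,0.01]

```text
clock: 12.7
tool_pos: [0.437, 0.2658, 0.2163]
tool_rot: [-0.001, 1.0, -0.0, 0.0]
force: [-0.4, 0.2, -1.0]
grip_width: 0.249
```

Run:
```python
from h import *
s=ctrl.get_state();print(s['force'],s['tool_pos'])
im=snap('wrist','w10.png')
a=cv2.resize(im[130:240,270:370],None,fx=4,fy=4,interpolation=cv2.INTER_CUBIC)[...,::-1]
b=cv2.resize(cv2.imread('pics/w4.png')[130:240,270:370],None,fx=4,fy=4,interpolation=cv2.INTER_CUBIC)
cv2.imwrite('pics/w10z.png',np.hstack([b,a]))
find('wrist',['screwdriver_tip','screwdriver_handle','stand_mouth','stand_socket','tool_stand'])
```

```text
[-0.43673337  0.15198743 -0.95095619] [0.43697913 0.26578471 0.21633721]
wrist screwdriver_tip 0.76 [0.4372 0.2634 0.1073]
wrist screwdriver_handle 0.55 [0.4327 0.2657 0.2326]
wrist stand_mouth 0.76 [0.4361 0.265  0.0705]
wrist stand_socket 0.84 [0.4396 0.263  0.0147]
wrist tool_stand 0.76 [0.4371 0.2663 0.0046]
```

View pics/w10z.png

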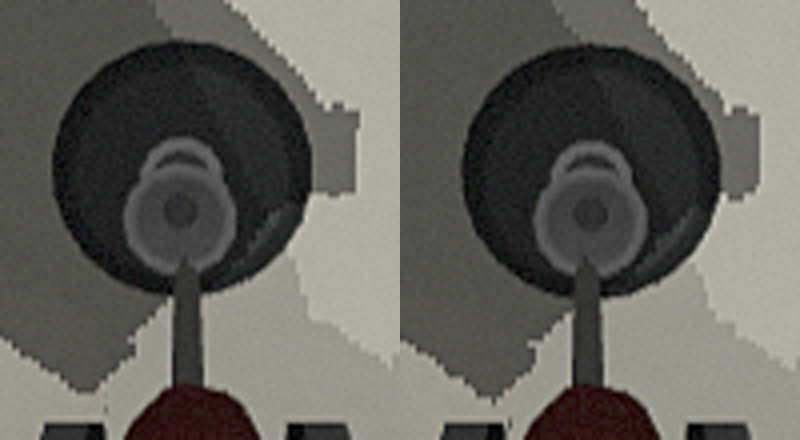

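Run:
```python
from h import *
cal=ctrl.calibration('wrist');s=ctrl.get_state();print(s['tool_pos'])
Z=lambda u,v:(270+(u-400+.5)/4-.5,130+(v+.5)/4-.5)
print('bore',ray(cal,*Z(591,211),.055),'mouth',ray(cal,*Z(591,218),.065),'disc',ray(cal,*Z(591,170),.012))
print('tip',ray(cal,*Z(587,264),.1045))
Z=lambda u,v:(270+(u+.5)/4-.5,130+(v+.5)/4-.5)
print('(old, same cal approx) bore',ray(cal,*Z(180,211),.055),'tip',ray(cal,*Z(187,264),.1045))
```

```text
[0.43673153 0.26691404 0.21633887]
bore [0.43699216 0.26497041 0.055     ] mouth [0.43645189 0.26499326 0.065     ] disc [0.4350782  0.26485871 0.012     ]
tip [0.43710476 0.26427819 0.1045    ]
(old, same cal approx) bore [0.43700239 0.26232669 0.055     ] tip [0.43710476 0.26427819 0.1045    ]
```

The tip (586,262 in the right half) lines up with the bore (590,211) to within about 1 mm once settled. Lowering now.

>>> carry_out:
  steps:
    - [[0,0,-0.015],0,0.01]
    - [[0,0,-0.03],0,0.01]
    - [[0,0,-0.042],0,0.01]
    - [[0,0,-0.052],0,0.01]
    - [[0,0,-0.062],0,0.01]
    - [[0,0,-0.072],0,0.01]
    - [[0,0,-0.082],0,0.01]
    - [[0,0,-0.088],0,0.01]
    - [[0,0,-0.091],0,0.01]
    - [[0,0,-0.091],0,0.01]

```text
clock: 14.0
tool_pos: [0.4366, 0.2671, 0.125]
tool_rot: [-0.002, 1.0, -0.0, -0.0]
force: [0.3, -1.3, -0.9]
grip_width: 0.247
```

Run:
```python
from h import *
s=ctrl.get_state();print(s['force'],s['tool_pos'])
im=snap('wrist','w11.png')
find('wrist',['screwdriver_tip','screwdriver_handle','stand_mouth','tool_stand'])
```

```text
[ 0.32361095 -1.25524316 -0.93177437] [0.43657801 0.26708106 0.12500065]
wrist screwdriver_handle 0.8 [0.4367 0.2635 0.1408]
wrist stand_mouth 0.85 [0.4337 0.2656 0.0627]
wrist tool_stand 0.9 [0.4357 0.2647 0.0046]
```

View pics/w11.png

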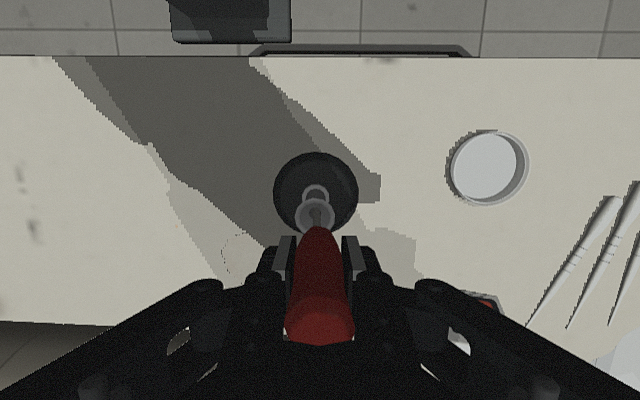

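The blade is inside the sleeve (mouth at (316,215)) with no side load. I'll lower the last bit, open, and raise.

>>> carry_out:
  steps:
    - [[0,0,-0.0015],0,0.01]
    - [[0,0,-0.0015],0,0.0854]
    - [[0,0,-0.0015],0,0.0854]
    - [[0,0,-0.0015],0,0.0854]
    - [[0,0,-0.0015],0,0.0854]
    - [[0,0,-0.0015],0,0.0854]
    - [[0,0,-0.0015],0,0.0854]
    - [[0,0,0.02],0,0.0854]
    - [[0,0,0.05],0,0.0854]
    - [[0,0,0.09],0,0.0854]
    - [[0,0,0.13],0,0.0854]
    - [[0,0,0.13],0,0.0854]

```text
clock: 15.45
tool_pos: [0.4377, 0.2681, 0.2595]
tool_rot: [-0.002, 1.0, 0.002, 0.003]
force: [1.0, 0.5, -1.9]
grip_width: 1.0
```

Run:
```python
from h import *
s=ctrl.get_state();print(s['force'],s['tool_pos'],s['grip_width'])
im=snap('wrist','w12.png',(240,110,400,230),4)
find('wrist',['screwdriver_handle','stand_mouth','tool_stand','stand_socket'])
ctrl.camera('scene');find('scene',['screwdriver_handle','tool_stand'])
```

```text
[ 0.98831829  0.45368419 -1.88844598] [0.43774325 0.26807286 0.25953807] 0.9999871998015744
wrist screwdriver_handle 0.85 [0.4336 0.2669 0.1395]
wrist stand_mouth 0.68 [0.4358 0.2621 0.0655]
wrist tool_stand 0.92 [0.4378 0.2639 0.0025]
wrist stand_socket 0.27 [ 4.355e-01  2.686e-01 -1.000e-04]
scene screwdriver_handle 0.73 [0.4298 0.2651 0.1436]
scene tool_stand 0.58 [0.4381 0.2656 0.0006]
```

View pics/w12.png

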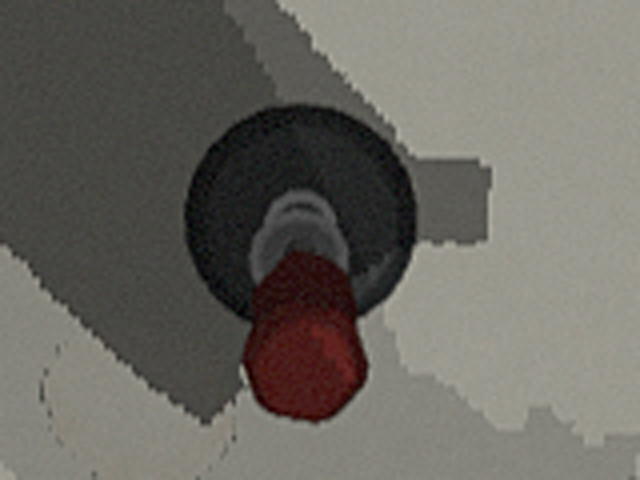

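The screwdriver stands upright in its stand, released. Next is the antenna: shut the fingers and move above the cap.

>>> carry_out:
  steps:
    - [[0.005,-0.045,0],0,0.0]
    - [[0.01,-0.09,0],0,0.0]
    - [[0.015,-0.135,0],0,0.0]
    - [[0.02,-0.18,0],0,0.0]
    - [[0.03,-0.225,0],0,0.0]
    - [[0.04,-0.27,0],0,0.0]
    - [[0.045,-0.315,0],0,0.0]
    - [[0.05,-0.36,0],0,0.0]
    - [[0.055,-0.405,0],0,0.0]
    - [[0.06,-0.45,0],0,0.0]
    - [[0.0665,-0.485,0],0,0.0]
    - [[0.0665,-0.496,0],0,0.0]

```text
clock: 17.05
tool_pos: [0.5027, -0.2325, 0.2544]
tool_rot: [-0.0, 1.0, -0.0, -0.001]
force: [0.0, -0.4, 0.4]
grip_width: -0.001
```

>>> carry_out:
  steps:
    - [[0,0,0],0,0.0]
    - [[0,0,0],0,0.0]
    - [[0,0,0],0,0.0]

```text
clock: 17.35
tool_pos: [0.5033, -0.2272, 0.2554]
tool_rot: [-0.003, 1.0, 0.0, 0.0]
force: [-0.7, -0.0, 0.7]
grip_width: 0.001
```

Run:
```python
from h import *
s=ctrl.get_state();print(s['force'],s['tool_pos'],s['tool_rot'],s['grip_width'])
im=snap('wrist','w13.png')
find('wrist',['antenna_top','antenna_home','screwdriver_handle','vial'])
ctrl.camera('scene');find('scene',['antenna_top','antenna_home','screwdriver_handle'])
```

```text
[-0.73223575 -0.0100043   0.6634533 ] [ 0.50333452 -0.22723365  0.255378  ] [-3.07213886e-03  9.99995263e-01  1.89863140e-04  2.81942881e-05] 0.0007198493414907681
wrist antenna_top 0.52 [ 0.5028 -0.2301  0.1711]
wrist antenna_home 0.48 [ 0.4719 -0.1262  0.0014]
wrist vial 0.94 [ 5.106e-01 -3.568e-01  3.000e-04]
scene antenna_top 0.57 [ 0.4158  0.4039 -0.0025]
scene antenna_home 0.83 [ 0.5004 -0.2345  0.0923]
scene screwdriver_handle 0.5 [0.4334 0.2656 0.1426]
```

View pics/w13.png

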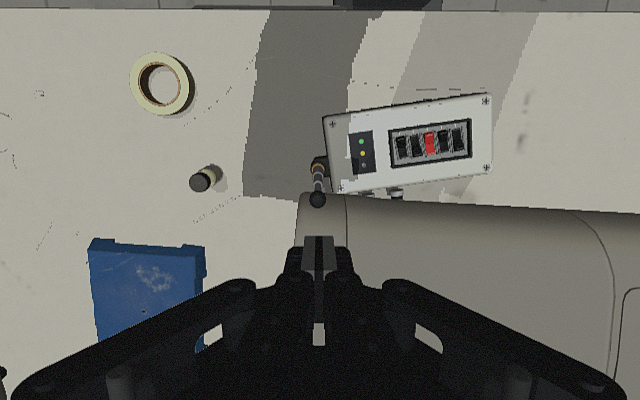

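Run:
```python
from h import *
s=ctrl.get_state();print(s['tool_pos'])
cal=ctrl.calibration('wrist')
for z in (.16,.165,.17): print(ray(cal,317.3,199,z))
print('base',ray(cal,318,165,.05))
im=snap('wrist','w14.png',(280,150,360,230),7)
```

```text
[ 0.50311599 -0.22871564  0.25527224]
[ 0.50181637 -0.23054831  0.16      ]
[ 0.50044116 -0.23053998  0.165     ]
[ 0.49906595 -0.23053164  0.17      ]
base [ 0.49382797 -0.23011113  0.05      ]
```

View pics/w14.png

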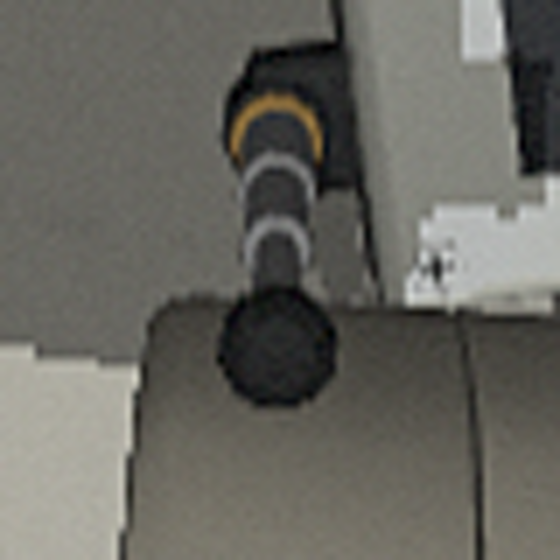

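The cap is centred under the fingers at (277,348) in the crop, to within 2 mm. I'll go down to it, then push slowly.

>>> carry_out:
  steps:
    - [[-0.001,0,-0.03],0,0.0]
    - [[-0.001,0,-0.06],0,0.0]
    - [[-0.001,0,-0.077],0,0.0]
    - [[-0.001,0,-0.084],0,0.0]
    - [[-0.001,0,-0.09],0,0.0]
    - [[-0.001,0,-0.096],0,0.0]
    - [[-0.001,0,-0.102],0,0.0]
    - [[-0.001,0,-0.107],0,0.0]
    - [[-0.001,0,-0.107],0,0.0]

```text
clock: 18.75
tool_pos: [0.5021, -0.2288, 0.1479]
tool_rot: [-0.002, 1.0, 0.0, -0.0]
force: [0.4, 0.1, 0.3]
grip_width: 0.001
```

Run:
```python
from h import *
s=ctrl.get_state();print(s['force'],s['tool_pos'])
im=snap('wrist','w15.png',(250,120,390,260),4)
snap('scene','s3.png',(320,200,420,290),6)
find('scene',['antenna_top','antenna_home'])
```

```text
[0.35265564 0.13702755 0.2786247 ] [ 0.50209694 -0.2287908   0.14787602]
scene antenna_top 0.36 [ 0.5051 -0.2295  0.149 ]
scene antenna_home 0.69 [ 0.5045 -0.2327  0.0923]
```

View pics/w15.png

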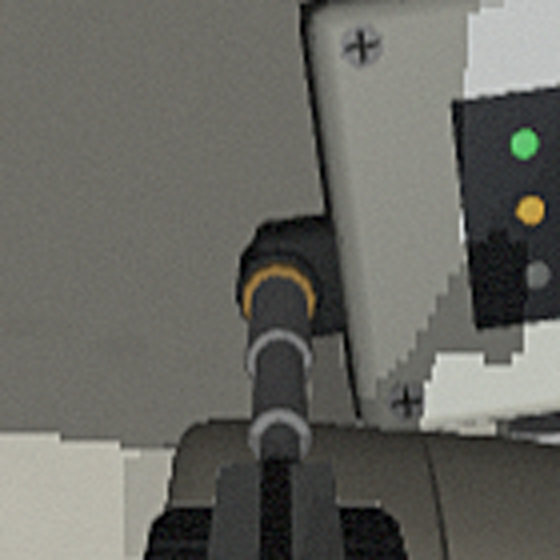

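View pics/s3.png

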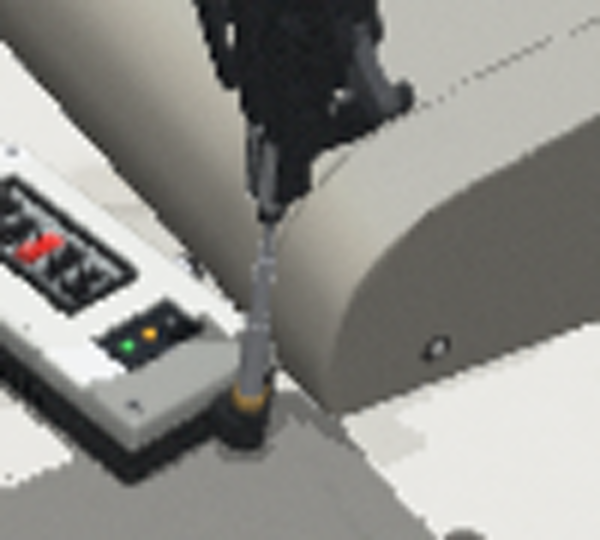

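The cap is hidden under the fingertips. The inner rod still shows between them and the middle tube (rim at (280,425) in the wrist crop). Pushing on.

>>> carry_out:
  steps:
    - [[0,0,-0.005],0,0.0]
    - [[0,0,-0.01],0,0.0]
    - [[0,0,-0.014],0,0.0]
    - [[0,0,-0.014],0,0.0]

```text
clock: 19.35
tool_pos: [0.5019, -0.2287, 0.1336]
tool_rot: [-0.002, 1.0, 0.0, -0.0]
force: [0.1, -0.5, 0.7]
grip_width: -0.002
```

Run:
```python
from h import *
s=ctrl.get_state();print(s['force'],s['tool_pos'])
im=snap('wrist','w16.png',(250,120,390,260),4)
snap('scene','s4.png',(320,200,420,290),6)
```

```text
[ 0.05975301 -0.47630608  0.66131876] [ 0.50188969 -0.2287132   0.13359849]
```

View pics/w16.png

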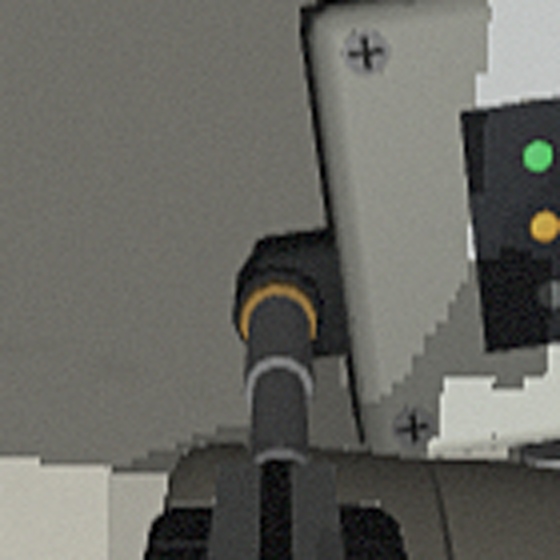

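View pics/s4.png

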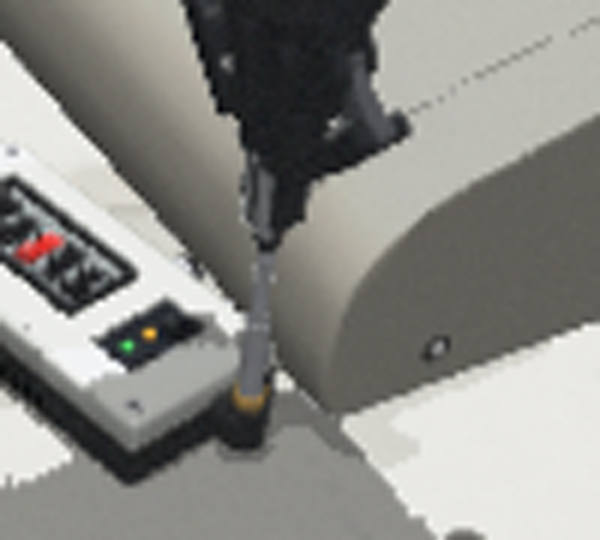

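The inner section has slid almost fully in while the middle rim stays put. I'll keep going slowly to home.

>>> carry_out:
  steps:
    - [[0,0,-0.004],0,0.0]
    - [[0,0,-0.008],0,0.0]
    - [[0,0,-0.012],0,0.0]
    - [[0,0,-0.016],0,0.0]
    - [[0,0,-0.02],0,0.0]
    - [[0,0,-0.024],0,0.0]
    - [[0,0,-0.028],0,0.0]
    - [[0,0,-0.032],0,0.0]
    - [[0,0,-0.036],0,0.0]
    - [[0,0,-0.039],0,0.0]
    - [[0,0,-0.039],0,0.0]

```text
clock: 20.55
tool_pos: [0.5021, -0.2288, 0.0949]
tool_rot: [-0.002, 1.0, 0.0, -0.0]
force: [-0.1, 0.2, -0.6]
grip_width: -0.005
```

Run:
```python
from h import *
s=ctrl.get_state();print(s['force'],s['tool_pos'])
im=snap('wrist','w17.png',(250,120,390,260),4)
```

```text
[-0.14258784  0.19306358 -0.56082166] [ 0.50210846 -0.22875474  0.09486585]
```

View pics/w17.png

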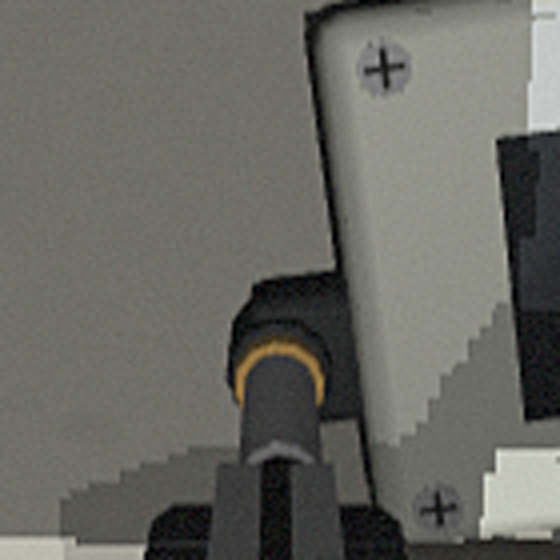

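>>> carry_out:
  steps:
    - [[0,0,-0.001],0,0.0]
    - [[0,0,-0.002],0,0.0]
    - [[0,0,-0.003],0,0.0]
    - [[0,0,-0.003],0,0.0]

```text
clock: 21.0
tool_pos: [0.5021, -0.2288, 0.0927]
tool_rot: [-0.002, 1.0, -0.0, 0.0]
force: [-2.6, 0.8, 12.1]
grip_width: -0.003
```

Contact force rose to 12 N at z = 0.0927, which matches the home height of 93 mm, so it is against the stop. Now I'll back off and inspect.

>>> carry_out:
  steps:
    - [[0,0,0.01],0,0.0]
    - [[0,0,0.04],0,0.0]
    - [[0,0,0.08],0,0.0]
    - [[-0.01,0,0.12],0,0.0]
    - [[-0.03,0,0.15],0,0.0]
    - [[-0.05,0.02,0.15],0,0.0]
    - [[-0.05,0.04,0.15],0,0.0]
    - [[-0.05,0.04,0.15],0,0.0]
    - [[-0.05,0.04,0.15],0,0.0]

```text
clock: 21.9
tool_pos: [0.4523, -0.1889, 0.2426]
tool_rot: [-0.002, 1.0, -0.0, 0.0]
force: [0.3, -0.9, 0.0]
grip_width: 0.003
```

Run:
```python
from h import *
s=ctrl.get_state();print(s['force'],s['tool_pos'],s['clock'])
im=snap('wrist','w18.png')
find('wrist',['antenna_top','antenna_home','red_rocker_far','red_rocker_near','vial','tape_roll'])
im=snap('scene','s5.png')
cv2.imwrite('pics/s5z.png',cv2.cvtColor(cv2.resize(im[140:290,220:420],None,fx=4,fy=4,interpolation=cv2.INTER_CUBIC),cv2.COLOR_RGB2BGR))
find('scene',['antenna_top','screwdriver_handle','vial','tape_roll','timer','petri_dish','red_rocker_far','red_rocker_near'])
```

```text
[ 0.32342543 -0.87380956  0.02548888] [ 0.45226066 -0.18886188  0.24264533] 21.9
wrist antenna_top 0.56 [ 0.4995 -0.2283  0.0962]
wrist antenna_home 0.68 [ 0.5043 -0.2317  0.0961]
wrist red_rocker_far 0.45 [ 0.4811 -0.1114  0.0417]
wrist red_rocker_near 0.53 [ 0.4609 -0.1126  0.0448]
wrist vial 0.98 [ 5.129e-01 -3.590e-01  5.000e-04]
wrist tape_roll 0.68 [ 0.4117 -0.404   0.0009]
scene antenna_top 0.64 [ 0.4648 -0.1046  0.0455]
scene screwdriver_handle 0.7 [0.4324 0.2623 0.1445]
scene vial 0.63 [ 0.4065 -0.4022 -0.0006]
scene tape_roll 0.68 [ 0.4106 -0.4    -0.0031]
scene timer 0.69 [ 0.5515  0.3982 -0.0013]
scene petri_dish 0.73 [0.4141 0.4034 0.001 ]
scene red_rocker_far 0.53 [ 0.4824 -0.1059  0.0435]
scene red_rocker_near 0.48 [ 0.4634 -0.108   0.044 ]
```

View pics/w18.png

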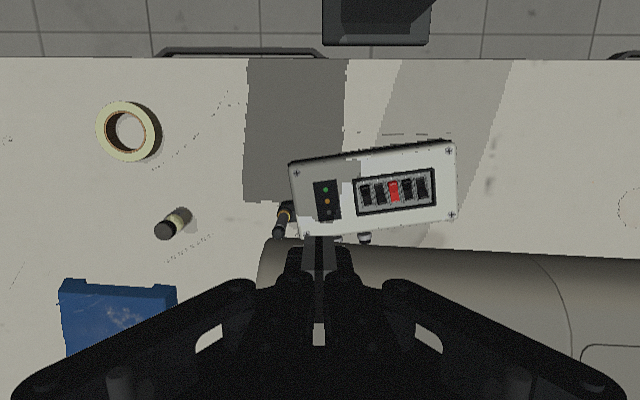

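View pics/s5z.png

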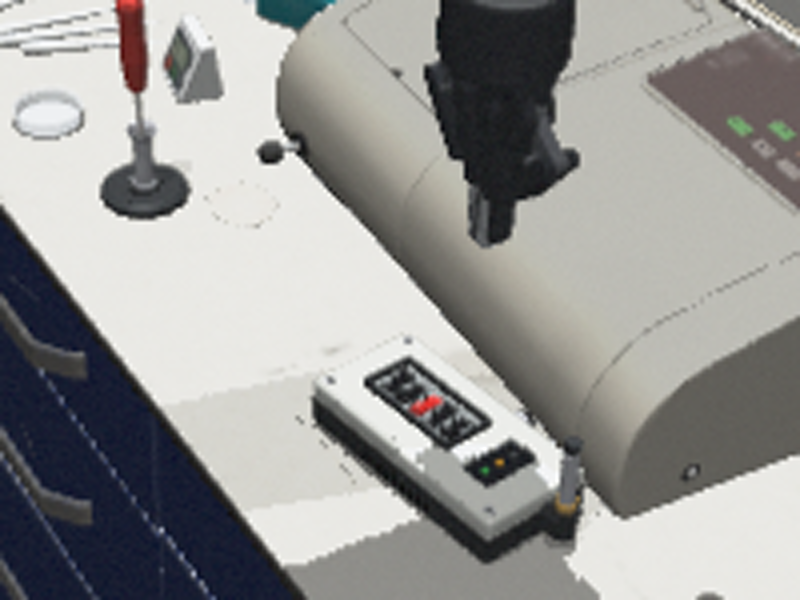

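The antenna cap sits directly on its outer tube at (572,445), the screwdriver stands in its sleeve at (145,130), the red rocker is flipped, and the bystanders are in place. Handing in.

```bash
python3 -c "
from station import ctrl
print(ctrl.hand_in())"
```

```text
the job is handed in; nothing more can be done
None
```

I carried out every step and handed the job in at about 22 s on the clock; no verdict came back, so what follows rests on my own checks.

- **Rocker:** I pressed the red rocker's far end with the held screwdriver until it met its stop at 19.5 N. Scene crops before and after show it flipped, and the black rockers look unchanged.
- **Disagreement on the rocker:** The network's heights support the flip while I was pressing (near end 48 mm, far end 43 mm). Afterwards they put the two ends nearly level (44.8 and 41.7 mm, then 44.0 and 43.5 mm). One reading right after the lift gave 43.0 mm for the far end, and a scene reading gave the near end as 39.4 mm. That is within their 4 mm error, so I relied on the pictures and the force.
- **Screwdriver:** It was lowered into the sleeve, let go, and stands upright with the handle about 143 mm above the bench, as at the start.
- **Antenna:** I pushed with shut fingers, and the pictures show the inner section going in while the middle stayed out. At the end the force rose to 12 N at 92.7 mm, which matches the 93 mm home height.
- **Bystanders and arm:** Tape roll, timer and petri dish were last found within about 5 mm of where they started. The wrist camera put the vial in place, but one scene reading named the tape roll as the vial, so I ignored it. The arm was clear of everything at hand-in.

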